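Reload the knife-handle boring fixture

TASK

Push the fixture's sprung hold-down bar right back by its knob and leave it there while you lift out the bored handles, lay them flat in the aluminium tray, pick every new handle blank (the full-length ones with a black ferrule) out of the crate and lay each in a nest of its own, flat on the plate, ferrule to the open front and butt home against the back fence. When all are in, bring the bar forward again so that it bears down flat on them. The offcuts stay in the crate, and the tin, the jar and the file stay where they are.

Things in the scene. Friction and masses are not known exactly. Their poses are not given: they have to be found in the camera images.
- fixture: boring fixture fixed to the bench: aluminium plate, top 18 mm up, spanning x -90..120, y +-125 mm of its origin (on its underside); x points from the open front (robot side) to the back. Steel back fence across it: front face at x = 65 mm, top 38 mm up. Three nests 70 mm apart side by side. Two hinge posts behind the fence (x = 98, y = +-94 mm), 72 mm high
- bar (a joint): angle of the sprung hold-down bar: 0 = lying flat across the middles of 30 mm handles in the nests (its top 70 mm up), grows as it swings up and back, 1.45 = right back, -0.08 = down on empty nests. Over-centre spring: pulls it down below about 0.65 rad, holds it back above 0.8. The knob takes about 12 N either way and snaps over the last part by itself
- bar_knob (a point): centre of the 28 mm black ball on the bar's lever (10 mm stem), at the fixture's right end (y = -141 mm). It swings 110 mm about the hinge. Bar down: 153 mm up, at x = 33 mm of the fixture, leaning 0.6 rad to the front; right back: 135 mm up, at x = 178 mm, leaning 0.85 rad to the rear. Nothing else within 25 mm beside it
- bar_hinge (a point): point on the bar's hinge line (parallel to the fixture's y) level with the knob: x = 95, y = -141 mm of the fixture, 62 mm up, with the spring and its lug below it. Back, the bar stands over the hinge, up to 175 mm above the bench
- crate: fixed plywood crate, open on top, 270 (x) x 350 (y) x 50 mm high, walls and floor 8 mm, origin in the middle of its underside. Holds the new blanks and offcuts
- tray: fixed shallow aluminium tray for bored handles, 240 (x) x 220 (y) x 28 mm high, walls and floor 4 mm, origin in the middle of its underside
- nest0 (a point): right (-y) nest: where the origin of a handle lies when it is fully home (flat on the plate, butt against the fence): x = -5, y = -70, z = 33 mm of the fixture. Round-topped 8 mm dowel pins (tops 30 mm up, at x = -35 and +45 mm) stand on both sides of it, 34 mm apart
- nest1 (a point): middle nest: where the origin of a handle lies when it is fully home (flat on the plate, butt against the fence): x = -5, y = 0, z = 33 mm of the fixture. Round-topped 8 mm dowel pins (tops 30 mm up, at x = -35 and +45 mm) stand on both sides of it, 34 mm apart
- nest2 (a point): left (+y) nest: where the origin of a handle lies when it is fully home (flat on the plate, butt against the fence): x = -5, y = 70, z = 33 mm of the fixture. Round-topped 8 mm dowel pins (tops 30 mm up, at x = -35 and +45 mm) stand on both sides of it, 34 mm apart
- blank0: new handle blank, in the crate at the start, lying either way round (may be absent): square stick 140 x 30 x 30 mm, 85 g: 108 mm of pale wood plus, at one end, a black horn ferrule 32 mm long, 26 x 26 mm. Origin at the centre of the stick; x runs from the ferrule end (-70 mm) to the wooden butt (+70 mm). Any long side may lie up
- blank0_ferrule (a point): centre of blank0's ferrule end face
- blank1: new handle blank, in the crate at the start, lying either way round (may be absent): square stick 140 x 30 x 30 mm, 85 g: 108 mm of pale wood plus, at one end, a black horn ferrule 32 mm long, 26 x 26 mm. Origin at the centre of the stick; x runs from the ferrule end (-70 mm) to the wooden butt (+70 mm). Any long side may lie up
- blank1_ferrule (a point): centre of blank1's ferrule end face
- blank2: new handle blank, in the crate at the start, lying either way round (may be absent): square stick 140 x 30 x 30 mm, 85 g: 108 mm of pale wood plus, at one end, a black horn ferrule 32 mm long, 26 x 26 mm. Origin at the centre of the stick; x runs from the ferrule end (-70 mm) to the wooden butt (+70 mm). Any long side may lie up
- blank2_ferrule (a point): centre of blank2's ferrule end face
- bored0: bored handle, clamped in a nest at the start, with an 11 mm hole in its ferrule end (may be absent): square stick 140 x 30 x 30 mm, 85 g: 108 mm of pale wood plus, at one end, a black horn ferrule 32 mm long, 26 x 26 mm. Origin at the centre of the stick; x runs from the ferrule end (-70 mm) to the wooden butt (+70 mm). Any long side may lie up
- bored1: bored handle, clamped in a nest at the start, with an 11 mm hole in its ferrule end (may be absent): square stick 140 x 30 x 30 mm, 85 g: 108 mm of pale wood plus, at one end, a black horn ferrule 32 mm long, 26 x 26 mm. Origin at the centre of the stick; x runs from the ferrule end (-70 mm) to the wooden butt (+70 mm). Any long side may lie up
- bored2: bored handle, clamped in a nest at the start, with an 11 mm hole in its ferrule end (may be absent): square stick 140 x 30 x 30 mm, 85 g: 108 mm of pale wood plus, at one end, a black horn ferrule 32 mm long, 26 x 26 mm. Origin at the centre of the stick; x runs from the ferrule end (-70 mm) to the wooden butt (+70 mm). Any long side may lie up
- offcut0: wooden offcut without ferrule in the crate, 95 x 30 x 30 mm pale stick, origin in the middle of its underside
- offcut1: wooden offcut without ferrule in the crate, 80 x 26 x 18 mm dark stick, origin in the middle of its underside
- offcut2: wooden offcut without ferrule in the crate, 85 x 22 x 22 mm brown stick, origin in the middle of its underside
- tin: grey tin, 72 mm across, 60 mm high, standing behind the work; origin at its underside
- jar: glass jar, 60 mm across, 75 mm high, standing on the bench between robot and crate; origin at its underside
- file: flat file 290 mm long with a wooden handle, lying between robot and tray; origin near its middle, underside
Things that resemble listed ones, but are neither listed nor needed, are in the scene too. There is more than one size of the offcut1; the job needs the larger. What is shaped like the blank0 but blue is not meant.

How it is judged:
By the outcome, as a careful person would: the job done as asked, in the order asked, and still so for the second after the job is handed in, with the robot touching nothing.
Of blank0, blank1, blank2 only 2 to 3 are there at a start; the rules pass over those that are not, and their reading is None.
Of bored0, bored1, bored2 only 2 to 3 are there at a start; the rules pass over those that are not, and their reading is None.
At some moment in a run one of blank0, blank1, blank2 may be knocked a few centimetres aside while the robot is not near it.
Once in a run the grip may slacken for a moment while it holds something.
It also fails if it takes over 210 s, if anything falls off the work surface, if the arm or the gripper's body presses on something with over 40 N, if the wrist force passes 120 N, or if a joint passes its speed limit or range.

ROBOT

A 6-joint arm with a two-finger parallel gripper is mounted at the origin on the work surface. World frame = base frame: x ahead of the robot, y to its left, z up, the work surface at z = 0. Lengths are in m, angles in rad, forces in N, time in s.
With the tool pointing down it reaches from about 0.375 to 0.975 m from the base axis. Payload 3.8 kg.
Tool frame: the origin (TCP) lies at the very end of the fingers, on their centre line; the grasp point (between the pads) lies 19 mm behind it; z points along the fingers, y is the line along which they close (so a half turn about z gives the same grasp; the last joint's range is limited). The gripper opens to 85 mm and grips with 20 to 120 N. Pads are 22 mm wide; open, the fingers measure 114 mm over their backs; the gripper's body (76 mm by 85 mm) begins 54 mm behind the grasp point. The pads swing forward as they close: fully open they stand 13 mm farther back than shut.
Start: joints at [-1.301, 0.264, 1.604, -0, 1.274, -0.037], TCP at [0.204, -0.643, 0.231] pointing down, gripper open.
Joint ranges: [-2.63, 2.63], [-0.94, 2.18], [0.31, 2.57], [-1.31, 4.45], [0, 2.66], [-2.55, 2.55]. Speed limits (rad/s): [2.57, 2.57, 3.14, 3.14, 3.14, 3.14].

INTERFACE

Orientations are given as a rotation vector (axis times angle).
In Python, from workcell import monitor, viewer, job gives the robot as it stands. The module is installed in compiled form; this text tells all that it offers.
- The arm moves only by the tool step_arm, never from a script. Its argument "series" is one flat list of numbers, 4 for each row, row after row: the shift along the tool's x, y, z in m, then the turn about the tool's z in rad. A call has 1 to 8 rows; each row is the pose to reach, as a shift and turn from the pose commanded when the call began, along the tool's axes at that moment; what a row does not reach only later rows make up. A row lasts 1/8 s, in which the tool goes at most 62.5 mm and 10.7 degrees, less where a joint would pass 70% of its speed; a pose out of reach is approached as far as the arm can. A call with a gripper value outside its range is refused whole. "gripper" is the opening, from 0 (shut) to 1 (fully open), set as the call begins (left out, the last holds). The fingers move at their own pace and stop on an object; "newtons" is the grip in N (left out, the last holds). Time passes only in rows, so rows that repeat a pose let the fingers close. It gives the time, the measured TCP pose, the force, the opening and the grip force at its end, in the units of the state.
- monitor.read_state(): the state, without advancing time (a new reading comes with each control period).
- viewer.read_camera(name): name is "side" or "top"; returns a dict with "image" (480x640x3 uint8, red, green, blue), "intrinsics" (3x3 intrinsics, pixels), "distortion" ([k1, k2, p1, p2, k3] as OpenCV has them; the pictures are not rectified), "T" (4x4, takes a point from camera to world coordinates). Camera axes: x right, y up, looking along -z (the intrinsics and any distortion apply to the point x, -y, -z); pixel columns grow to the right and rows downward; lengths in m; the calibration is good to about 2 mm. A picture is of the moment at which its call begins. There is no depth.
- job.finish_job(): hands the job in; it is judged then, once.
Trained networks look in a picture, given as the dict that the camera call returned (one of the last four; its "shot" number tells which), for a name from the list of things; names that differ only in an ending like _2 or _b are one class to them, and where a whole thing is asked for, a point or a joint stands for the part that bears it (a point fixed in the world has none). Each returns a list of dicts, best first, with "score" (0 to 1); they miss things now and then, are a little off and sometimes report something else, mostly with a low value. They report only what shows in the picture. A call takes as long as a camera call. They do not tell look-alikes from the thing itself.
- viewer.boxes_of(picture, label): "extent" ([centre column, centre row, width, height] in pixels, round what is visible of it).
- viewer.spot_point(picture, label): "point" ([column, row] in pixels: a listed point, or the origin of a listed thing).
The state is a dict: "time": time; "q": joint angles; "joint_vel": joint speeds; "joint_torque": joint torques, N m; "tool_pos": TCP position; "tcp_rot": TCP orientation; "wrist_force": force on the tool from outside, world axes, zero at the start; "torque": the same for the moment, N m; "width": opening from 0.0 (shut) to 1.0 (fully open); "grip_force": force on a finger pad.
Only numpy, scipy, OpenCV 4.12 (cv2) and the standard library are available. Lean on these libraries where they do the work, as an engineer would, in place of code of your own. Each camera call takes 0.05 s, during which the arm holds its last target. There are 200 camera calls.

## Working session

There is one attempt and no reset: what is moved stays moved. The work goes in short steps, Python scripts to look and compute and a tool call to move; the robot and the scene stay as the last step left them, time stands still between calls to the robot, and variables do not carry over. Pictures are saved under pics/ and viewed, at most 14 in all, crops included, and the job is handed in when it is done.

Besides the shell and the picture viewer there is one more tool, called as name(argument=value, ...) on one line, values as JSON. step_arm: Moves the arm, as the interface text tells. Its arguments: {"type":"object","properties":{"series":{"type":"array"},"gripper":{"type":"number"},"newtons":{"type":"number"}},"required":["series"]}

```bash
mkdir -p pics; cat > h.py <<'E'
import numpy as np, cv2
from scipy.spatial.transform import Rotation as R
from workcell import monitor, viewer, job
def cam(n,save=None):
    p=viewer.read_camera(n)
    if save: cv2.imwrite(f'pics/{save}.png',p['image'][:,:,::-1])
    return p
def ray(p,uv):
    K=np.array(p['intrinsics'],float);d=np.array(p['distortion'],float)
    n=cv2.undistortPoints(np.array([[uv]],float),K,d)[0,0]
    T=np.array(p['T']);return T[:3,3],T[:3,:3]@np.array([n[0],-n[1],-1])
def at(p,uv,z):
    o,v=ray(p,uv);return o+v*(z-o[2])/v[2]
def proj(p,X):
    T=np.linalg.inv(np.array(p['T']));c=T[:3,:3]@np.array(X,float)+T[:3,3]
    c=np.array([[c[0],-c[1],-c[2]]])
    return cv2.projectPoints(c,np.zeros(3),np.zeros(3),np.array(p['intrinsics'],float),np.array(p['distortion'],float))[0][0,0]
def st():
    s=monitor.read_state();print('t',s['time'],'pos',np.round(s['tool_pos'],4),'F',np.round(s['wrist_force'],1),'w',round(s['width'],3),'g',np.round(s['grip_force'],1));return s
def mv(X,yaw=None):
    "shift in tool axes from measured pose to world X, tool axes"
    s=monitor.read_state();M=R.from_rotvec(s['tcp_rot']).as_matrix()
    return M.T@(np.array(X)-s['tool_pos'])
E
cat > a.py <<'E'
from h import *
s=st();print(R.from_rotvec(s['tcp_rot']).as_matrix().round(3),s['q'])
for c in('top','side'):
    p=cam(c,c+'0');print(c,np.array(p['T']).round(3).tolist(),np.array(p['intrinsics']).round(1).tolist())
    for l,z in [('fixture',0),('bar_knob',.153),('bar_hinge',.062),('crate',0),('tray',0),('nest0',.033),('nest1',.033),('nest2',.033),('blank0',.023),('blank0_ferrule',.023),('bored0',.033),('offcut0',.008),('offcut1',.008),('offcut2',.008),('tin',0),('jar',0),('file',0)]:
        print(l,[(np.round(d['point']).astype(int).tolist(),round(d['score'],2),at(p,d['point'],z)[:2].round(3).tolist()) for d in viewer.spot_point(p,l) if d['score']>.25])
E
python3 a.py
```

```text
t 0.0 pos [ 0.2036 -0.6428  0.2299] F [0.3 0.3 0.9] w 1.0 g 0.0
[[ 0.953  0.302 -0.001]
 [ 0.302 -0.953  0.002]
 [ 0.    -0.002 -1.   ]] [-1.30092535e+00  2.64787244e-01  1.60537257e+00  5.88051386e-07
  1.27367083e+00 -3.68984370e-02]
top [[-0.016, 0.992, -0.124, 0.379], [-1.0, -0.016, 0.001, 0.12], [-0.001, 0.124, 0.992, 1.229], [0.0, 0.0, 0.0, 1.0]] [[472.9, 0.0, 322.4], [0.0, 472.9, 241.5], [0.0, 0.0, 1.0]]
fixture [([383, 251], 0.64, [0.505, -0.039])]
bar_knob [([452, 224], 0.91, [0.549, -0.179]), ([514, 243], 0.7, [0.503, -0.318])]
bar_hinge [([437, 203], 0.73, [0.618, -0.17])]
crate [([236, 246], 0.62, [0.525, 0.345]), ([228, 284], 0.53, [0.425, 0.364])]
tray [([514, 244], 0.65, [0.518, -0.379]), ([235, 246], 0.44, [0.525, 0.348]), ([187, 208], 0.4, [0.628, 0.474])]
nest0 [([416, 251], 0.78, [0.5, -0.117]), ([384, 252], 0.62, [0.498, -0.036]), ([362, 256], 0.61, [0.49, 0.019])]
nest1 [([416, 251], 0.78, [0.5, -0.117]), ([384, 252], 0.62, [0.498, -0.036]), ([362, 256], 0.61, [0.49, 0.019])]
nest2 [([416, 251], 0.78, [0.5, -0.117]), ([384, 252], 0.62, [0.498, -0.036]), ([362, 25
[... 1877 characters left out ...]
]), ([197, 360], 0.55, [0.41, 0.577]), ([392, 178], 0.51, [0.723, -0.426])]
bored0 [([351, 246], 0.74, [0.493, 0.03]), ([380, 227], 0.63, [0.512, -0.113])]
offcut0 [([187, 298], 0.76, [0.621, 0.473]), ([228, 282], 0.63, [0.611, 0.36]), ([266, 266], 0.59, [0.605, 0.242])]
offcut1 [([187, 298], 0.76, [0.621, 0.473]), ([228, 282], 0.63, [0.611, 0.36]), ([266, 266], 0.59, [0.605, 0.242])]
offcut2 [([187, 298], 0.76, [0.621, 0.473]), ([228, 282], 0.63, [0.611, 0.36]), ([266, 266], 0.59, [0.605, 0.242])]
tin [([283, 226], 0.6, [0.753, 0.058])]
jar [([347, 321], 0.59, [0.306, 0.242])]
file [([472, 248], 0.44, [0.286, -0.262]), ([354, 246], 0.44, [0.526, -0.018]), ([348, 320], 0.36, [0.305, 0.238])]
```

View pics/top0.png

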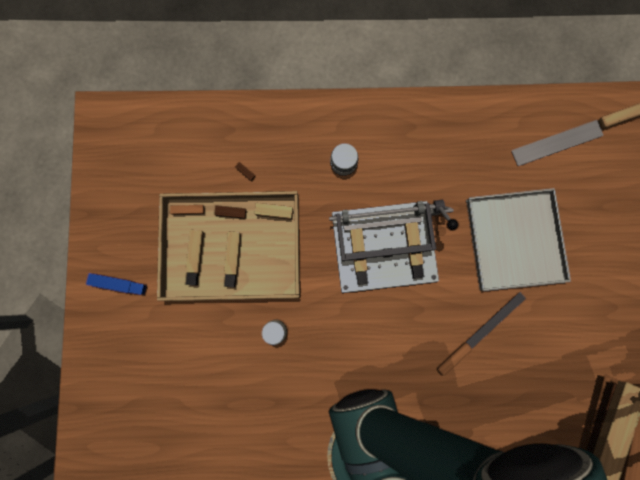

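View pics/side0.png

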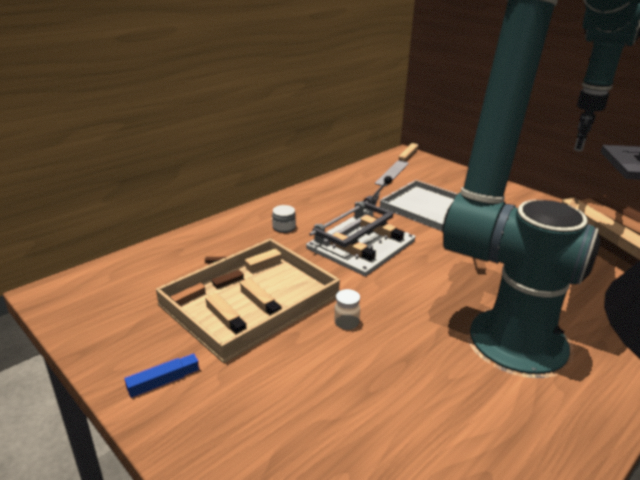

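The top view shows two blanks in the crate at about (193,257) and (232,259), with ferrules toward the robot. Bored handles sit in the left nest (360,255) and the right nest (416,250). The middle nest is empty and the knob is at (452,224). A look-alike knife, a blue stick and a small dark offcut lie outside. I'll zoom in to fit the fixture pose.

```bash
cat > b.py <<'E'
from h import *
p=cam('top','t1');im=p['image'][:,:,::-1]
c=cv2.resize(im[190:305,320:470],None,fx=5,fy=5,interpolation=cv2.INTER_CUBIC);
c2=cv2.resize(im[190:305,155:305],None,fx=5,fy=5,interpolation=cv2.INTER_CUBIC);
cv2.imwrite('pics/c1.png',c);cv2.imwrite('pics/c2.png',c2)
q=cam('side')
def tri(a,b):
    o1,v1=ray(p,a);o2,v2=ray(q,b)
    A=np.c_[v1,-v2];t=np.linalg.lstsq(A,o2-o1,rcond=None)[0]
    return (o1+v1*t[0]).round(4),(o2+v2*t[1]).round(4)
f=lambda P,l:viewer.spot_point(P,l)
a,b=f(p,'bar_knob')[0]['point'],f(q,'bar_knob')[0]['point'];print('knob',tri(a,b))
a,b=f(p,'bar_hinge')[0]['point'],f(q,'bar_hinge')[0]['point'];print('hinge',tri(a,b))
for l in('nest0','bored0','blank0','blank0_ferrule'):
  for P in(p,q):print(l,[(np.round(d['point'],1).tolist(),at(P,d['point'],.033 if l[1]!='l' else .023)[:2].round(4).tolist(),round(d['score'],2)) for d in f(P,l)[:3]])
E
python3 b.py
```

```text
knob (array([ 0.5531, -0.1808,  0.1499]), array([ 0.5445, -0.1877,  0.1505]))
hinge (array([ 0.6184, -0.1674,  0.06  ]), array([ 0.5999, -0.1825,  0.0599]))
nest0 [([414.1, 250.0], [0.5025, -0.1132], 0.92), ([361.0, 255.0], [0.4919, 0.0218], 0.85), ([385.8, 252.7], [0.4968, -0.0413], 0.81)]
nest0 [([348.5, 246.3], [0.4973, 0.0364], 0.86), ([368.2, 237.6], [0.4922, -0.0397], 0.78), ([382.8, 230.3], [0.4916, -0.1029], 0.62)]
bored0 [([414.5, 250.6], [0.501, -0.1141], 0.86), ([360.9, 256.8], [0.4874, 0.0222], 0.72), ([193.8, 283.2], [0.4278, 0.4441], 0.46)]
bored0 [([378.9, 227.6], [0.5097, -0.1065], 0.81), ([350.7, 248.4], [0.4856, 0.0399], 0.79)]
blank0 [([119.2, 282.1], [0.4345, 0.634], 0.9), ([233.4, 258.8], [0.4886, 0.3472], 0.77), ([382.2, 250.4], [0.5038, -0.0336], 0.29)]
blank0 [([226.0, 313.4], [0.4943, 0.4474], 0.72), ([161.4, 373.8], [0.4248, 0.6498], 0.71), ([241.4, 325.9], [0.4349, 0.4479], 0.45)]
blank0_ferrule [([145.2, 289.1], [0.4156, 0.5684], 0.93), ([190.4, 283.0], [0.4289, 0.4554], 0.81), ([188.0, 207.2], [0.6244, 0.4651], 0.31)]
blank0_ferrule [([197.3, 356.8], [0.4176, 0.5724], 0.96), ([242.2, 326.9], [0.431, 0.4486], 0.7)]
```

View pics/c1.png

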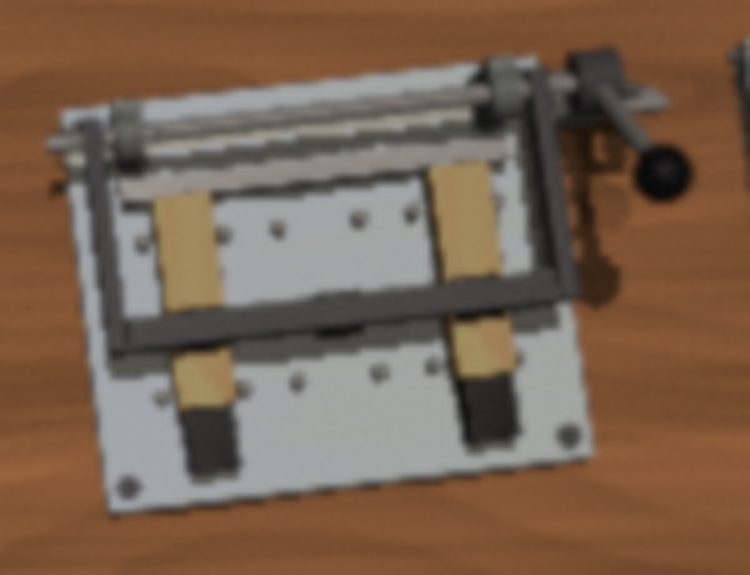

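View pics/c2.png

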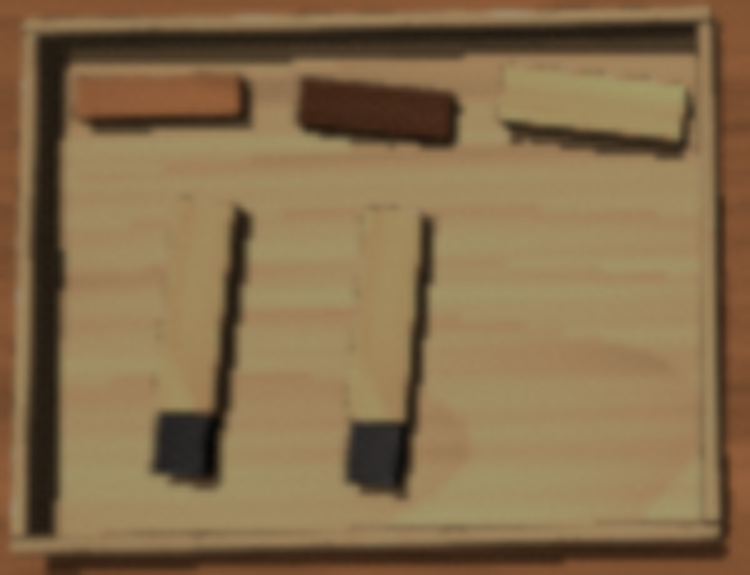

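The fixture crop shows plate corners at (110,515), (592,455), (535,57) and (62,113). The crate crop shows two blanks with top-face corners at about (180,197)/(238,203) to (152,473)/(213,478), and (365,207)/(424,213) to (346,484)/(403,490).

```bash
cat > c.py <<'E'
from h import *
from scipy.optimize import least_squares
p=cam('top')
w=lambda o,uv,z:at(p,(o[0]+(uv[0]-2)/5,o[1]+(uv[1]-2)/5),z)[:2]
O=(320,190)
W=np.array([w(O,u,.018) for u in[(110,515),(592,455),(535,57),(62,113)]]);
M=np.array([(-.09,.125),(-.09,-.125),(.12,-.125),(.12,.125)])
def f(x):
    c,s=np.cos(x[2]),np.sin(x[2]);return (M@np.array([[c,s],[-s,c]])+x[:2]-W).ravel()
r=least_squares(f,[.5,-.04,.1]);print('fixture',r.x.round(4),(r.fun*1000).round(1))
x,y,a=r.x;c,s=np.cos(a),np.sin(a)
F=lambda X,Y:(np.round([x+c*X-s*Y,y+s*X+c*Y],4)).tolist()
for n,q in dict(nest0=(-.005,-.07),nest1=(-.005,0),nest2=(-.005,.07),knob=(.033,-.141),knobback=(.178,-.141),hinge=(.095,-.141)).items():print(n,F(*q))
# bored handles top face: fence/butt ends and ferrule ends
for nm,b,e in[('b2',(183,193),(213,474)),('b0',(460,165),(492,444))]:
    B=w(O,b,.048);E=w(O,e,.046);d=B-E;print(nm,((B+E)/2).round(4),np.arctan2(d[1],d[0]).round(3),np.linalg.norm(d).round(3))
O=(155,190)
for nm,b,e in[('A',(209,200),(183,476)),('B',(394,210),(375,487))]:
    B=w(O,b,.038);E=w(O,e,.036);d=B-E;print(nm,((B+E)/2).round(4),np.arctan2(d[1],d[0]).round(3),np.linalg.norm(d).round(3))
for z in[(28,15),(720,10),(725,535),(12,540)]:print('crate',w(O,z,.05).round(4))
for z in[(470,198),(555,190),(568,283),(482,290)]:print('tray',at(p,z,.028)[:2].round(4))
E
python3 c.py
```

```text
fixture [ 0.5003 -0.042   0.1018] [-0.1  0.8 -1.3 -1.9  0.7 -0.5  0.7  1.6]
nest0 [0.5024, -0.1121]
nest1 [0.4953, -0.0425]
nest2 [0.4882, 0.0272]
knob [0.5474, -0.1789]
knobback [0.6917, -0.1641]
hinge [0.6091, -0.1726]
b2 [0.4879 0.0276] 0.081 0.142
b0 [ 0.5002 -0.1121] 0.076 0.141
A [0.4935 0.4441] -0.079 0.14
B [0.4866 0.3493] -0.063 0.14
crate [0.6576 0.528 ]
crate [0.6549 0.1776]
crate [0.3895 0.1779]
crate [0.3934 0.5289]
tray [ 0.6354 -0.263 ]
tray [ 0.6521 -0.4803]
tray [ 0.4138 -0.494 ]
tray [ 0.3992 -0.28  ]
```

```bash
cat >> h.py <<'E'
FX,FY,FA=.5003,-.042,.098
def F(X,Y,z,a=0): # fixture mm -> world waypoint (x,y,z,yaw)
    c,s=np.cos(FA),np.sin(FA);X/=1e3;Y/=1e3
    return (FX+c*X-s*Y,FY+s*X+c*Y,z,FA+a)
def plan(*wps):
    s=st();P=np.array(s['tool_pos']);M=R.from_rotvec(s['tcp_rot']).as_matrix();y=np.arctan2(M[1,0],M[0,0]);print('yaw',y.round(3),'q6',round(s['q'][5],2))
    for x in wps:
        d=np.array(x[:3])-P;t=y-x[3]
        e=np.array([np.cos(y)*d[0]+np.sin(y)*d[1],np.sin(y)*d[0]-np.cos(y)*d[1],-d[2]])
        print('->',np.round(x,3).tolist(),'tool',e.round(3).tolist(),'turn',round(t,3),'rows',int(np.ceil(max(np.linalg.norm(d)/.0625,abs(t)/.187))))
        P=np.array(x[:3]);y=x[3]
E
python3 -c "
from h import *
plan(F(-15,-141,.23),F(-15,-141,.14),F(60,-141,.14),F(150,-141,.14),F(60,-141,.25))"
```

```text
t 2.55 pos [ 0.2038 -0.6435  0.2313] F [ 0.3 -0.6 -0.2] w 0.998 g 0.0
yaw 0.307 q6 -0.04
-> [0.499, -0.184, 0.23, 0.098] tool [0.42, -0.349, 0.001] turn 0.209 rows 9
-> [0.499, -0.184, 0.14, 0.098] tool [0.0, 0.0, 0.09] turn 0.0 rows 2
-> [0.574, -0.176, 0.14, 0.098] tool [0.075, 0.0, -0.0] turn 0.0 rows 2
-> [0.663, -0.168, 0.14, 0.098] tool [0.09, -0.0, -0.0] turn 0.0 rows 2
-> [0.574, -0.176, 0.25, 0.098] tool [-0.09, 0.0, -0.11] turn 0.0 rows 3
```

step_arm(series=[0.05,-0.04,0,0,0.1,-0.08,0,0,0.15,-0.12,0,0,0.2,-0.16,0,0,0.245,-0.2,0,0,0.29,-0.24,0,0,0.335,-0.28,0,0,0.375,-0.31,0,0], gripper=0)

```text
time: 3.55
tool_pos: [0.4686, -0.2325, 0.2317]
tcp_rot: [3.104, 0.481, 0.001]
wrist_force: [0.1, -1.2, 0.2]
width: 0.003
grip_force: 0.0
```

step_arm(series=[0.02,-0.02,0,0.1,0.045,-0.039,0,0.209,0.045,-0.039,0.04,0.209,0.045,-0.039,0.091,0.209,0.045,-0.039,0.091,0.209])

```text
time: 4.18
tool_pos: [0.4951, -0.1822, 0.136]
tcp_rot: [-3.134, -0.154, 0.014]
wrist_force: [-0.2, -0.5, -0.7]
width: -0.001
grip_force: 0.0
```

```bash
python3 -c "
from h import *
plan(F(-15,-141,.14),F(60,-141,.14),F(150,-141,.14),F(60,-141,.25))
p=cam('top');q=cam('side');print(p['image'].mean())
cv2.imwrite('pics/k.png',np.hstack([cv2.resize(p['image'][150:300,340:490,::-1],(400,400)),cv2.resize(q['image'][110:260,300:450,::-1],(400,400))]))"
```

```text
t 4.175 pos [ 0.4951 -0.1822  0.136 ] F [-0.2 -0.5 -0.7] w -0.001 g 0.0
yaw 0.098 q6 1.07
-> [0.499, -0.184, 0.14, 0.098] tool [0.004, 0.002, -0.004] turn 0.0 rows 1
-> [0.574, -0.176, 0.14, 0.098] tool [0.075, 0.0, -0.0] turn 0.0 rows 2
-> [0.663, -0.168, 0.14, 0.098] tool [0.09, -0.0, -0.0] turn 0.0 rows 2
-> [0.574, -0.176, 0.25, 0.098] tool [-0.09, 0.0, -0.11] turn 0.0 rows 3
90.91047634548612
```

View pics/k.png

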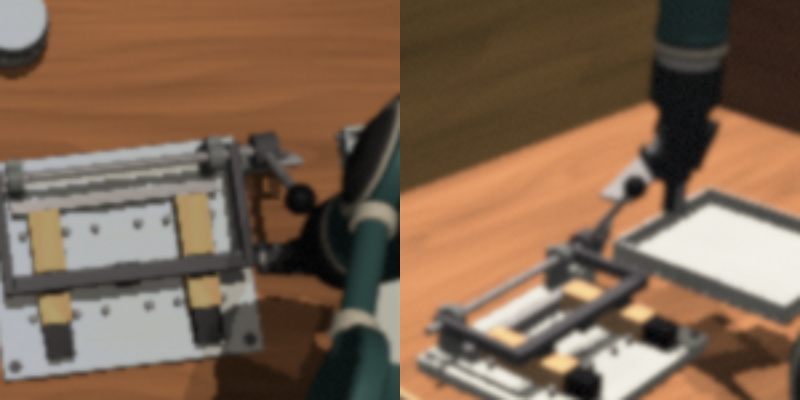

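The fingers show at about (265,257) of the left half and the knob at (300,198), which looks offset sideways. I'll check the projections.

```bash
python3 -c "
from h import *
p=cam('top');s=st();P=s['tool_pos'];print(R.from_rotvec(s['tcp_rot']).as_matrix().round(3))
for z in(0,.02,.07): print((proj(p,[P[0],P[1],P[2]+z])-[340,150])/.375)
print('knob',(proj(p,F(33,-141,.153)[:3])-[340,150])/.375)
q=cam('side')
for z in(0,.02,.07): print((proj(q,[P[0],P[1],P[2]+z])-[300,110])/.375)
print('knob',(proj(q,F(33,-141,.153)[:3])-[300,110])/.375)
print([d['point'] for d in viewer.spot_point(p,'bar_knob')[:1]])"
```

```text
t 4.325 pos [ 0.5001 -0.1846  0.1423] F [-0.2 -0.1  0.3] w 0.002 g 0.0
[[ 0.995  0.097  0.003]
 [ 0.097 -0.995 -0.001]
 [ 0.002  0.001 -1.   ]]
[304.8145352  254.66533113]
[311.33034896 251.942413  ]
[328.73620839 244.67039172]
knob [299.05904012 199.30691092]
[271.2598608  206.43792626]
[273.03873871 189.74806975]
[277.59764684 147.04624422]
knob [235.88101277 185.50023907]
[[453.1, 225.7]]
```

TCP and knob line up in both views, so I'll push.

step_arm(series=[0.02,0,0,0,0.04,0,0,0,0.06,0,0,0,0.08,0,0,0,0.1,0,0,0,0.12,0,0,0,0.14,0,0,0,0.155,0,0,0])

```text
time: 5.42
tool_pos: [0.6555, -0.1687, 0.1412]
tcp_rot: [3.137, 0.154, 0.003]
wrist_force: [-1.1, -0.0, 0.4]
width: 0.002
grip_force: 0.0
```

step_arm(series=[0.008,0,0,0,0.012,0,0,0,0.012,0,0,0])

```text
time: 5.8
tool_pos: [0.665, -0.1676, 0.1402]
tcp_rot: [-3.138, -0.154, 0.0]
wrist_force: [-0.1, -0.3, -0.0]
width: 0.001
grip_force: 0.0
```

step_arm(series=[-0.04,0,-0.02,0,-0.08,0,-0.05,0,-0.1,0,-0.1,0,-0.1,0,-0.1,0])

```text
time: 6.3
tool_pos: [0.5667, -0.1787, 0.2462]
tcp_rot: [3.134, 0.151, 0.014]
wrist_force: [1.1, 0.6, -0.1]
width: 0.0
grip_force: 0.0
```

```bash
python3 -c "
from h import *
p=cam('top');q=cam('side')
a=viewer.spot_point(p,'bar_knob')[0];b=viewer.spot_point(q,'bar_knob')[0]
o1,v1=ray(p,a['point']);o2,v2=ray(q,b['point']);t=np.linalg.lstsq(np.c_[v1,-v2],o2-o1,rcond=None)[0];print(a,b,o1+v1*t[0],o2+v2*t[1],F(178,-141,.135))
cv2.imwrite('pics/k2.png',np.hstack([cv2.resize(p['image'][150:300,320:470,::-1],(400,400)),cv2.resize(q['image'][110:260,300:450,::-1],(400,400))]))
plan(F(-5,-70,.14),F(-5,-70,.022),F(-5,-70,.15),(.525,-.33,.15,.08),(.525,-.33,.012,.08))"
```

```text
{'point': [440.5, 164.7], 'score': 0.97} {'point': [351.1, 169.9], 'score': 0.66} [ 0.69208113 -0.16175448  0.14214646] [ 0.68631135 -0.16676083  0.14178203] (np.float64(0.6912418204773974), np.float64(-0.16490736834208672), 0.135, 0.098)
t 6.5 pos [ 0.5648 -0.1771  0.2389] F [-0.2  0.8 -0.1] w -0.001 g 0.0
yaw 0.098 q6 1.13
-> [0.502, -0.112, 0.14, 0.098] tool [-0.056, -0.071, 0.099] turn -0.0 rows 3
-> [0.502, -0.112, 0.022, 0.098] tool [0.0, 0.0, 0.118] turn 0.0 rows 2
-> [0.502, -0.112, 0.15, 0.098] tool [0.0, 0.0, -0.128] turn 0.0 rows 3
-> [0.525, -0.33, 0.15, 0.08] tool [0.001, 0.219, -0.0] turn 0.018 rows 4
-> [0.525, -0.33, 0.012, 0.08] tool [0.0, 0.0, 0.138] turn 0.0 rows 3
```

View pics/k2.png

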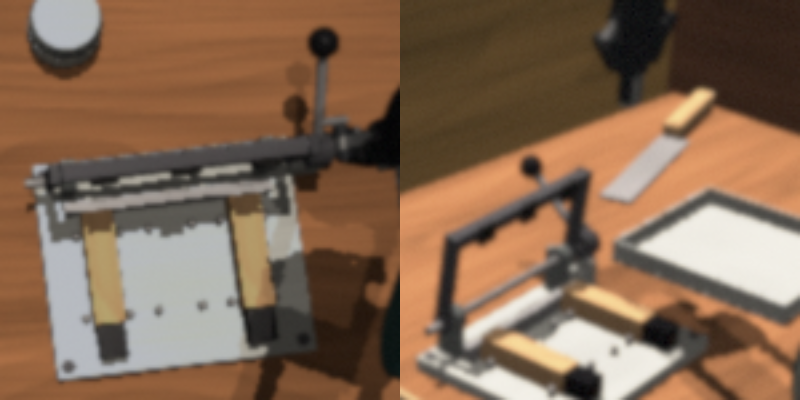

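The bar stands right back, with the knob triangulated at its rear position, and both bored handles are uncovered. Next I pick the right one.

step_arm(series=[-0.03,-0.035,0.02,0,-0.056,-0.071,0.06,0,-0.056,-0.071,0.12,0,-0.056,-0.071,0.17,0,-0.056,-0.071,0.2,0,-0.056,-0.071,0.215,0,-0.056,-0.071,0.215,0], gripper=0.6)

```text
time: 7.38
tool_pos: [0.5016, -0.1117, 0.0236]
tcp_rot: [-3.137, -0.154, 0.006]
wrist_force: [-0.1, -0.2, 0.6]
width: 0.601
grip_force: 0.0
```

step_arm(series=[0,0,0,0,0,0,0,0,0,0,0,0,0,0,0,0], gripper=0, newtons=50)

```text
time: 7.88
tool_pos: [0.5043, -0.1126, 0.0269]
tcp_rot: [3.137, 0.153, 0.005]
wrist_force: [0.2, 0.0, 6.6]
width: 0.34
grip_force: 50.2
```

```bash
python3 -c "
from h import *
s=monitor.read_state();p=cam('side','s1');
plan(F(-5,-70,.024),F(-5,-70,.15),(.525,-.33,.15,.08),(.525,-.33,.012,.08))"
```

```text
t 7.925 pos [ 0.5043 -0.1126  0.0268] F [ 0.7 -0.   6.3] w 0.341 g 50.2
yaw 0.098 q6 1.21
-> [0.502, -0.112, 0.024, 0.098] tool [-0.002, -0.001, 0.003] turn -0.0 rows 1
-> [0.502, -0.112, 0.15, 0.098] tool [0.0, 0.0, -0.126] turn 0.0 rows 3
-> [0.525, -0.33, 0.15, 0.08] tool [0.001, 0.219, -0.0] turn 0.018 rows 4
-> [0.525, -0.33, 0.012, 0.08] tool [0.0, 0.0, 0.138] turn 0.0 rows 3
```

step_arm(series=[0,0,-0.02,0,0,0,-0.06,0,0,0,-0.125,0,0,0.06,-0.125,0,0,0.12,-0.125,0,0,0.18,-0.125,0,0,0.222,-0.125,0.02,0,0.222,-0.125,0.02])

```text
time: 8.93
tool_pos: [0.5242, -0.3361, 0.15]
tcp_rot: [3.139, 0.117, -0.0]
wrist_force: [-0.4, 0.4, -1.3]
width: 0.338
grip_force: 49.8
```

step_arm(series=[0,0,0.06,0,0,0,0.11,0,0,0,0.125,0,0,0,0.134,0,0,0,0.136,0,0,0,0.136,0])

```text
time: 9.68
tool_pos: [0.526, -0.3339, 0.0162]
tcp_rot: [3.137, 0.122, 0.004]
wrist_force: [-0.4, -0.7, -0.7]
width: 0.341
grip_force: 49.7
```

```bash
python3 -c "
from h import *
st();p=cam('top');q=cam('side')
cv2.imwrite('pics/k3.png',np.hstack([cv2.resize(p['image'][170:320,440:590,::-1],(400,400)),cv2.resize(q['image'][130:280,320:470,::-1],(400,400))]))"
```

```text
t 9.675 pos [ 0.526  -0.3339  0.0162] F [-0.4 -0.7 -0.7] w 0.341 g 49.7
```

View pics/k3.png

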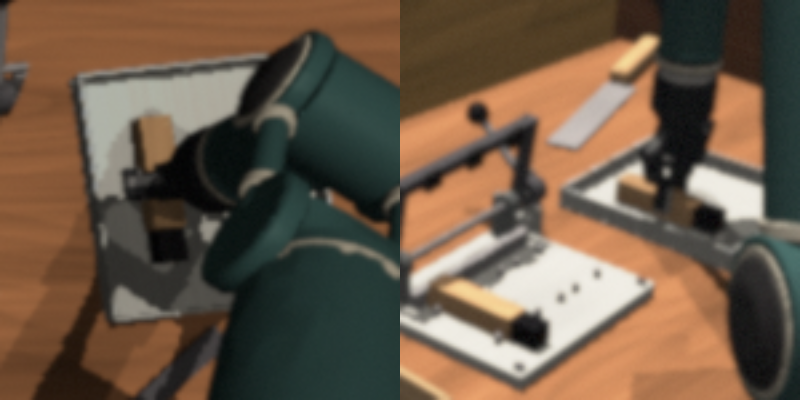

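The handle is inside the tray, at about (160,190) in the top half. Lower a touch, release, and go to the left nest.

step_arm(series=[0,0,0.002,0,0,0,0.002,0])

```text
time: 10.02
tool_pos: [0.525, -0.3335, 0.0129]
tcp_rot: [3.138, 0.122, 0.002]
wrist_force: [-0.2, -0.7, 1.1]
width: 0.34
grip_force: 50.0
```

step_arm(series=[0,0,0,0,0,0,0,0,0,0,0,0,0,0,-0.02,0,0,0,-0.06,0,0,0,-0.11,0,0,0,-0.135,0,0,0,-0.135,0], gripper=0.6)

```text
time: 11.02
tool_pos: [0.5268, -0.3347, 0.152]
tcp_rot: [3.134, 0.122, 0.01]
wrist_force: [0.0, 0.8, 0.5]
width: 0.601
grip_force: 0.0
```

```bash
python3 -c "
from h import *
plan(F(-5,70,.15),F(-5,70,.027),F(-5,70,.15),(.52,-.425,.15,.08),(.52,-.425,.016,.08))"
```

```text
t 11.025 pos [ 0.5268 -0.3347  0.152 ] F [0.  0.8 0.5] w 0.601 g 0.0
yaw 0.078 q6 0.89
-> [0.488, 0.027, 0.15, 0.098] tool [-0.01, -0.364, 0.002] turn -0.02 rows 6
-> [0.488, 0.027, 0.027, 0.098] tool [0.0, 0.0, 0.123] turn 0.0 rows 2
-> [0.488, 0.027, 0.15, 0.098] tool [0.0, 0.0, -0.123] turn 0.0 rows 2
-> [0.52, -0.425, 0.15, 0.08] tool [-0.013, 0.453, -0.0] turn 0.018 rows 8
-> [0.52, -0.425, 0.016, 0.08] tool [0.0, 0.0, 0.134] turn 0.0 rows 3
```

step_arm(series=[0,-0.06,0,0,0,-0.12,0,0,0,-0.18,0,0,-0.01,-0.24,0,-0.01,-0.01,-0.3,0,-0.02,-0.01,-0.35,0,-0.02,-0.01,-0.365,0,-0.02,-0.01,-0.365,0,-0.02])

```text
time: 12.02
tool_pos: [0.4855, 0.0304, 0.1465]
tcp_rot: [3.137, 0.157, -0.002]
wrist_force: [-0.1, -0.5, -0.6]
width: 0.6
grip_force: 0.0
```

step_arm(series=[0,0,0.06,0,0,0,0.1,0,0,0,0.122,0,0,0,0.122,0,0,0,0.122,0])

```text
time: 12.65
tool_pos: [0.4871, 0.029, 0.026]
tcp_rot: [3.138, 0.151, 0.002]
wrist_force: [0.9, -0.4, 0.4]
width: 0.6
grip_force: 0.0
```

step_arm(series=[0,0,0,0,0,0,0,0,0,0,0,0,0,0,0,0,0,0,0,0], gripper=0)

```text
time: 13.28
tool_pos: [0.4879, 0.0288, 0.0271]
tcp_rot: [3.136, 0.155, 0.005]
wrist_force: [0.7, -4.4, 2.6]
width: 0.338
grip_force: 49.9
```

```bash
python3 -c "
from h import *
plan((.52,-.425,.15,.08),(.52,-.425,.016,.08))"
```

```text
t 13.275 pos [0.4879 0.0288 0.0271] F [ 0.7 -4.4  2.6] w 0.338 g 49.9
yaw 0.099 q6 1.48
-> [0.52, -0.425, 0.15, 0.08] tool [-0.013, 0.455, -0.123] turn 0.019 rows 8
-> [0.52, -0.425, 0.016, 0.08] tool [0.0, 0.0, 0.134] turn 0.0 rows 3
```

step_arm(series=[0,0,-0.03,0,0,0,-0.08,0,0,0.01,-0.125,0,0,0.06,-0.125,0,0,0.12,-0.125,0,0,0.18,-0.125,0,0,0.24,-0.125,0,0,0.3,-0.125,0])

```text
time: 14.28
tool_pos: [0.5158, -0.2707, 0.1516]
tcp_rot: [3.137, 0.154, 0.003]
wrist_force: [1.5, -0.4, -1.2]
width: 0.342
grip_force: 50.8
```

step_arm(series=[-0.003,0.06,0,0.01,-0.006,0.12,0,0.02,-0.013,0.155,0,0.02,-0.013,0.155,0.05,0.02,-0.013,0.155,0.1,0.02,-0.013,0.155,0.13,0.02,-0.013,0.155,0.137,0.02,-0.013,0.155,0.137,0.02])

```text
time: 15.28
tool_pos: [0.5179, -0.4243, 0.0143]
tcp_rot: [3.139, 0.122, 0.001]
wrist_force: [1.4, -1.0, -0.6]
width: 0.338
grip_force: 51.2
```

```bash
python3 -c "
from h import *
plan((.52,-.425,.013,.08))"
```

```text
t 15.275 pos [ 0.5179 -0.4243  0.0143] F [ 1.4 -1.  -0.6] w 0.338 g 51.2
yaw 0.078 q6 0.77
-> [0.52, -0.425, 0.013, 0.08] tool [0.002, 0.001, 0.001] turn -0.002 rows 1
```

step_arm(series=[0,0,0.001,0,0,0,0.001,0,0,0,0.001,0,0,0,-0.02,0,0,0,-0.06,0,0,0,-0.12,0,0,0,-0.16,0,0,0,-0.16,0], gripper=0.6)

```text
time: 16.27
tool_pos: [0.5206, -0.4267, 0.1811]
tcp_rot: [3.131, 0.122, 0.014]
wrist_force: [-0.5, 0.1, -0.1]
width: 0.6
grip_force: 0.0
```

step_arm(series=[0,-0.06,0,0,0,-0.12,0,0,0,-0.18,0,0,0,-0.24,0,0,0,-0.3,0,0,0,-0.36,0,0,0,-0.42,0,0,0,-0.48,0,0])

```text
time: 17.27
tool_pos: [0.4795, 0.0562, 0.1733]
tcp_rot: [-3.139, -0.122, -0.0]
wrist_force: [0.6, 0.6, 0.5]
width: 0.604
grip_force: 0.0
```

```bash
cat > d.py <<'E'
from h import *
p=cam('top','t4');im=p['image']
cv2.imwrite('pics/c4.png',np.vstack([cv2.resize(im[185:305,155:305,::-1],None,fx=4,fy=4,interpolation=cv2.INTER_CUBIC)]))
cv2.imwrite('pics/tr.png',cv2.resize(im[170:310,320:600,::-1],None,fx=2.5,fy=2.5))
E
python3 d.py
```

```text
(no output)
```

View pics/c4.png

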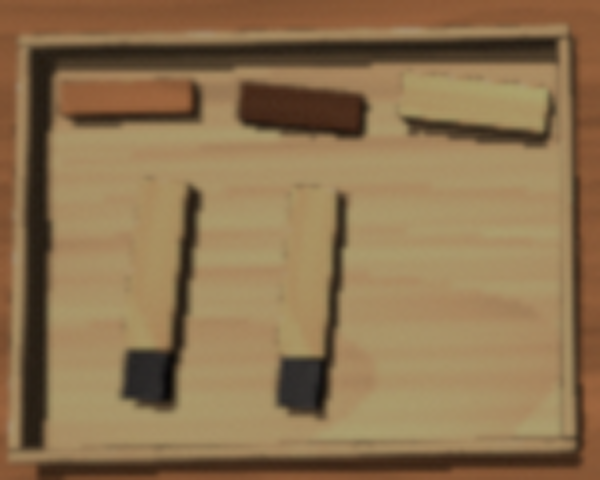

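View pics/tr.png

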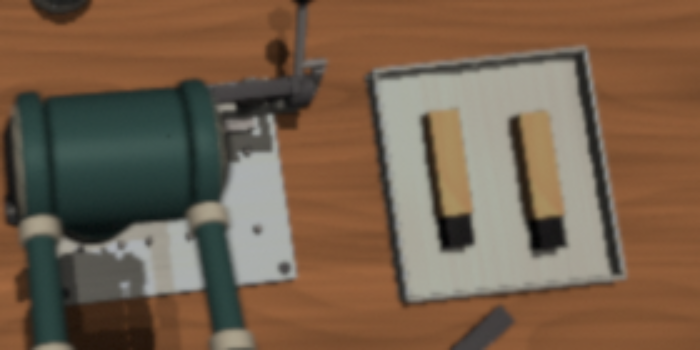

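Both bored handles lie flat in the tray. The blanks in the crate haven't moved, so the earlier fit still holds.

```bash
python3 -c "
from h import *
plan((.4866,.3493,.17,-.063),(.4866,.3493,.018,-.063),(.4866,.3493,.15,-.063),F(-11,-70,.15),F(-11,-70,.029))"
```

```text
t 17.325 pos [0.4784 0.0628 0.1732] F [-1.3  4.7 -0.1] w 0.597 g 0.0
yaw 0.081 q6 1.56
-> [0.487, 0.349, 0.17, -0.063] tool [0.031, -0.285, 0.003] turn 0.144 rows 5
-> [0.487, 0.349, 0.018, -0.063] tool [0.0, -0.0, 0.152] turn 0.0 rows 3
-> [0.487, 0.349, 0.15, -0.063] tool [0.0, -0.0, -0.132] turn 0.0 rows 3
-> [0.496, -0.113, 0.15, 0.098] tool [0.039, 0.461, -0.0] turn -0.161 rows 8
-> [0.496, -0.113, 0.029, 0.098] tool [0.0, 0.0, 0.121] turn 0.0 rows 2
```

step_arm(series=[0.006,-0.06,0,0.03,0.012,-0.12,0,0.06,0.018,-0.18,0,0.1,0.024,-0.24,0,0.144,0.031,-0.287,0,0.144,0.031,-0.287,0.03,0.144,0.031,-0.287,0.06,0.144,0.031,-0.287,0.06,0.144])

```text
time: 18.32
tool_pos: [0.4863, 0.3413, 0.11]
tcp_rot: [3.136, -0.103, -0.01]
wrist_force: [-0.4, -0.5, 0.3]
width: 0.601
grip_force: 0.0
```

```bash
python3 -c "
from h import *
plan((.4866,.3493,.018,-.063))"
```

```text
t 18.325 pos [0.4863 0.3413 0.11  ] F [-0.4 -0.5  0.3] w 0.601 g 0.0
yaw -0.066 q6 2.21
-> [0.487, 0.349, 0.018, -0.063] tool [-0.0, -0.008, 0.092] turn -0.003 rows 2
```

step_arm(series=[0,-0.008,0.02,0,0,-0.008,0.05,0,0,-0.008,0.08,0,0,-0.008,0.09,0,0,-0.008,0.09,0])

```text
time: 18.95
tool_pos: [0.4895, 0.351, 0.0231]
tcp_rot: [3.14, -0.104, -0.001]
wrist_force: [0.2, -0.8, -0.3]
width: 0.6
grip_force: 0.0
```

step_arm(series=[0,0,0,0,0,0,0,0,0,0,0,0,0,0,0,0,0,0,0,0], gripper=0, newtons=60)

```text
time: 19.58
tool_pos: [0.491, 0.3519, 0.0253]
tcp_rot: [-3.138, 0.104, -0.005]
wrist_force: [-0.0, -0.0, 6.6]
width: 0.333
grip_force: 62.2
```

step_arm(series=[0,0,-0.03,0,0,0,-0.08,0,0,0,-0.12,0,0,0,-0.13,0,0,0,-0.13,0])

```text
time: 20.2
tool_pos: [0.4895, 0.351, 0.1534]
tcp_rot: [-3.139, 0.104, -0.001]
wrist_force: [0.5, -0.2, -1.7]
width: 0.337
grip_force: 61.4
```

```bash
python3 -c "
from h import *
plan(F(-11,-70,.15),F(-11,-70,.029))"
```

```text
t 20.2 pos [0.4895 0.351  0.1534] F [ 0.5 -0.2 -1.7] w 0.337 g 61.4
yaw -0.066 q6 2.22
-> [0.496, -0.113, 0.15, 0.098] tool [0.037, 0.462, 0.003] turn -0.164 rows 8
-> [0.496, -0.113, 0.029, 0.098] tool [0.0, 0.0, 0.121] turn 0.0 rows 2
```

step_arm(series=[0.004,0.055,0,-0.02,0.008,0.11,0,-0.04,0.012,0.165,0,-0.06,0.018,0.22,0,-0.08,0.022,0.275,0,-0.1,0.026,0.33,0,-0.12,0.03,0.385,0,-0.14,0.036,0.43,0,-0.164])

```text
time: 21.2
tool_pos: [0.4947, -0.0821, 0.1505]
tcp_rot: [-3.137, -0.153, 0.007]
wrist_force: [0.3, 0.8, -1.4]
width: 0.332
grip_force: 61.4
```

step_arm(series=[0,0.03,0,0,0,0.03,0.03,0,0,0.03,0.06,0,0,0.03,0.06,0,0,0.03,0.06,0])

```text
time: 21.82
tool_pos: [0.4994, -0.1101, 0.0927]
tcp_rot: [-3.137, -0.154, 0.003]
wrist_force: [0.4, 0.5, 0.5]
width: 0.332
grip_force: 61.4
```

```bash
python3 -c "
from h import *
plan(F(-7,-70,.05),F(-7,-70,.037))
p=cam('top');q=cam('side')
cv2.imwrite('pics/k5.png',np.hstack([cv2.resize(p['image'][190:300,330:440,::-1],(400,400)),cv2.resize(q['image'][160:280,300:420,::-1],(400,400))]))"
```

```text
t 21.825 pos [ 0.4994 -0.1101  0.0927] F [0.4 0.5 0.5] w 0.332 g 61.4
yaw 0.098 q6 1.21
-> [0.5, -0.112, 0.05, 0.098] tool [0.001, 0.002, 0.043] turn -0.0 rows 1
-> [0.5, -0.112, 0.037, 0.098] tool [0.0, 0.0, 0.013] turn 0.0 rows 1
```

View pics/k5.png

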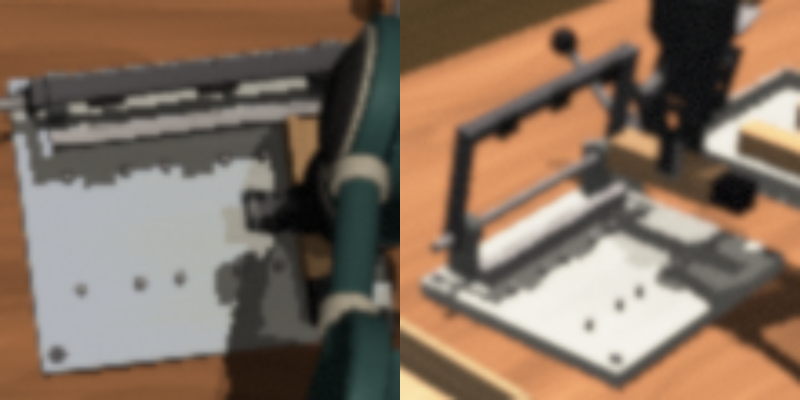

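The held blank is aligned above the right nest. Descend in two stages.

step_arm(series=[0.001,0.002,0.02,0,0.001,0.002,0.038,0,0.001,0.002,0.048,0,0.001,0.002,0.054,0,0.001,0.002,0.054,0,0.001,0.002,0.054,0])

```text
time: 22.68
tool_pos: [0.5016, -0.1123, 0.0397]
tcp_rot: [3.138, 0.154, 0.001]
wrist_force: [0.0, -0.2, -0.4]
width: 0.326
grip_force: 61.4
```

```bash
python3 -c "
from h import *
plan(F(-7,-70,.037),F(-1,-70,.037));s=monitor.read_state();print(s['wrist_force'],s['torque'])"
```

```text
t 22.675 pos [ 0.5016 -0.1123  0.0397] F [ 0.  -0.2 -0.4] w 0.326 g 61.4
yaw 0.098 q6 1.2
-> [0.5, -0.112, 0.037, 0.098] tool [-0.001, -0.0, 0.003] turn -0.0 rows 1
-> [0.506, -0.112, 0.037, 0.098] tool [0.006, 0.0, -0.0] turn 0.0 rows 1
[ 0.04315909 -0.17864888 -0.40572329] [-0.01121097 -0.01448025  0.02577521]
```

step_arm(series=[0,0,0.002,0,0,0,0.002,0,0,0,0.002,0])

```text
time: 23.05
tool_pos: [0.5011, -0.1122, 0.0374]
tcp_rot: [3.138, 0.154, 0.0]
wrist_force: [-0.1, 0.2, -2.0]
width: 0.333
grip_force: 61.4
```

step_arm(series=[0.003,0,0,0,0.005,0,0,0,0.005,0,0,0])

```text
time: 23.42
tool_pos: [0.5057, -0.1118, 0.0371]
tcp_rot: [-3.138, -0.154, 0.002]
wrist_force: [-2.6, -0.5, -1.0]
width: 0.326
grip_force: 61.5
```

step_arm(series=[0.002,0,0,0,0.003,0,0,0,0.003,0,0,0])

```text
time: 23.8
tool_pos: [0.5057, -0.1117, 0.0366]
tcp_rot: [-3.138, -0.154, 0.011]
wrist_force: [-9.7, -3.8, 6.6]
width: 0.331
grip_force: 62.2
```

Fence contact (Fx about -10 N). Lower slightly and release, then rise.

step_arm(series=[0,0,0.001,0,0,0,0.001,0])

```text
time: 24.05
tool_pos: [0.5057, -0.1116, 0.0354]
tcp_rot: [-3.137, -0.154, 0.011]
wrist_force: [-8.1, -4.1, 3.7]
width: 0.33
grip_force: 61.9
```

step_arm(series=[0,0,0,0,0,0,0,0,0,0,0,0,0,0,-0.03,0,0,0,-0.08,0,0,0,-0.13,0,0,0,-0.13,0], gripper=0.6)

```text
time: 24.92
tool_pos: [0.5133, -0.1124, 0.1721]
tcp_rot: [3.134, 0.154, 0.017]
wrist_force: [0.6, 1.1, 0.1]
width: 0.599
grip_force: 0.0
```

step_arm(series=[0,-0.06,0,0,0,-0.12,0,0,0,-0.18,0,0.03,0,-0.24,0,0.06,0,-0.3,0,0.1,0,-0.36,0,0.13,0,-0.42,0,0.16,0.03,-0.46,0,0.164])

```text
time: 25.92
tool_pos: [0.4917, 0.3518, 0.165]
tcp_rot: [3.139, -0.1, -0.003]
wrist_force: [1.5, -0.7, 0.5]
width: 0.599
grip_force: 0.0
```

```bash
cat > e.py <<'E'
from h import *
p=cam('top','t6');q=cam('side');im=p['image']
cv2.imwrite('pics/m6.png',np.hstack([cv2.resize(im[185:305,155:305,::-1],(500,400),interpolation=cv2.INTER_CUBIC),cv2.resize(q['image'][180:280,310:410,::-1],(300,400))]))
for P in(p,q):print([(np.round(d['point'],1).tolist(),at(P,d['point'],.023)[:2].round(3),round(d['score'],2)) for d in viewer.spot_point(P,'blank0')[:4]])
plan((.4935,.4441,.15,-.079),(.4935,.4441,.023,-.079))
E
python3 e.py
```

```text
[([118.1, 282.2], array([0.434, 0.637]), 0.91), ([198.3, 256.3], array([0.496, 0.437]), 0.81), ([414.9, 254.7], array([ 0.491, -0.117]), 0.63)]
[([380.6, 226.3], array([ 0.523, -0.13 ]), 0.85), ([226.7, 312.9], array([0.495, 0.445]), 0.81), ([161.4, 373.6], array([0.425, 0.65 ]), 0.67), ([438.1, 198.0], array([ 0.52 , -0.419]), 0.29)]
t 26.125 pos [0.4933 0.3495 0.1647] F [-1.  -0.1 -0.7] w 0.598 g 0.0
yaw -0.065 q6 2.21
-> [0.494, 0.444, 0.15, -0.079] tool [-0.006, -0.094, 0.015] turn 0.014 rows 2
-> [0.494, 0.444, 0.023, -0.079] tool [0.0, -0.0, 0.127] turn 0.0 rows 3
```

View pics/m6.png

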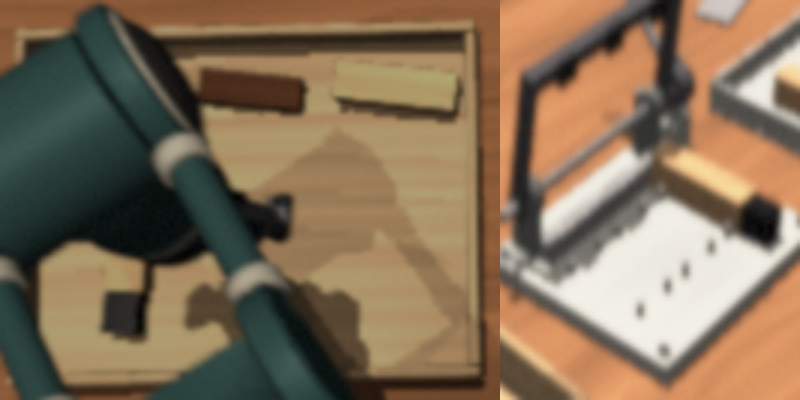

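The first blank sits between the right nest's pins with its ferrule forward. The second blank's ferrule, at (125,312), is unmoved. Pick it.

step_arm(series=[-0.003,-0.05,0,0.014,-0.006,-0.094,0,0.014,-0.006,-0.094,0.05,0.014,-0.006,-0.094,0.09,0.014,-0.006,-0.094,0.09,0.014])

```text
time: 26.75
tool_pos: [0.4908, 0.4393, 0.0714]
tcp_rot: [3.132, -0.127, -0.012]
wrist_force: [-0.8, 0.1, -0.1]
width: 0.597
grip_force: 0.0
```

```bash
python3 -c "
from h import *
plan((.4935,.4441,.023,-.079))"
```

```text
t 26.75 pos [0.4908 0.4393 0.0714] F [-0.8  0.1 -0.1] w 0.597 g 0.0
yaw -0.081 q6 2.34
-> [0.494, 0.444, 0.023, -0.079] tool [0.002, -0.005, 0.048] turn -0.002 rows 1
```

step_arm(series=[0,-0.002,0.02,0,0,-0.002,0.04,0,0,-0.002,0.049,0,0,-0.002,0.049,0])

```text
time: 27.25
tool_pos: [0.4938, 0.4449, 0.0263]
tcp_rot: [3.138, -0.126, -0.002]
wrist_force: [-0.2, -0.4, 0.3]
width: 0.602
grip_force: 0.0
```

step_arm(series=[0,0,0,0,0,0,0,0,0,0,0,0,0,0,0,0,0,0,0,0], gripper=0)

```text
time: 27.88
tool_pos: [0.4951, 0.4461, 0.0284]
tcp_rot: [-3.138, 0.126, -0.002]
wrist_force: [0.2, 0.3, 5.6]
width: 0.325
grip_force: 62.1
```

step_arm(series=[0,0,-0.03,0,0,0,-0.08,0,0,0,-0.12,0,0,0,-0.13,0,0,0,-0.13,0])

```text
time: 28.5
tool_pos: [0.4942, 0.4453, 0.1569]
tcp_rot: [3.139, -0.126, -0.0]
wrist_force: [0.2, 0.2, -1.3]
width: 0.331
grip_force: 61.5
```

```bash
python3 -c "
from h import *
plan(F(-8,70,.15),F(-8,70,.037))"
```

```text
t 28.5 pos [0.4942 0.4453 0.1569] F [ 0.2  0.2 -1.3] w 0.331 g 61.5
yaw -0.08 q6 2.35
-> [0.485, 0.027, 0.15, 0.098] tool [0.025, 0.418, 0.007] turn -0.178 rows 7
-> [0.485, 0.027, 0.037, 0.098] tool [0.0, 0.0, 0.113] turn 0.0 rows 2
```

step_arm(series=[0.003,0.055,0,-0.02,0.006,0.11,0,-0.04,0.009,0.165,0,-0.06,0.012,0.22,0,-0.09,0.015,0.275,0,-0.12,0.018,0.33,0,-0.15,0.023,0.385,0,-0.178,0.023,0.418,0,-0.178])

```text
time: 29.5
tool_pos: [0.4815, 0.0246, 0.1544]
tcp_rot: [3.138, 0.151, -0.008]
wrist_force: [0.4, -0.4, 0.2]
width: 0.328
grip_force: 61.5
```

step_arm(series=[0,0,0.04,0,0,0,0.06,0,0,0,0.06,0,0,0,0.06,0])

```text
time: 30.0
tool_pos: [0.4833, 0.0271, 0.0967]
tcp_rot: [-3.138, -0.154, 0.002]
wrist_force: [-0.3, 0.1, -0.3]
width: 0.331
grip_force: 61.4
```

```bash
python3 -c "
from h import *
plan(F(-10,70,.041))
q=cam('side')
cv2.imwrite('pics/k7.png',cv2.resize(q['image'][180:280,310:410,::-1],(400,400)))"
```

```text
t 30.0 pos [0.4833 0.0271 0.0967] F [-0.3  0.1 -0.3] w 0.331 g 61.4
yaw 0.098 q6 1.48
-> [0.483, 0.027, 0.041, 0.098] tool [0.0, 0.0, 0.056] turn 0.0 rows 1
```

View pics/k7.png

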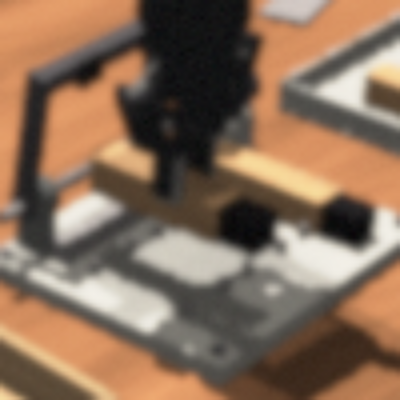

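The blank is held level over the left nest, parallel to the seated one. Descend.

step_arm(series=[0,0,0.02,0,0,0,0.038,0,0,0,0.048,0,0,0,0.054,0,0,0,0.057,0,0,0,0.057,0,0,0,0.057,0])

```text
time: 30.92
tool_pos: [0.4843, 0.027, 0.0408]
tcp_rot: [3.138, 0.154, 0.001]
wrist_force: [-0.6, 0.4, -0.3]
width: 0.327
grip_force: 61.5
```

step_arm(series=[0.003,0,0,0,0.005,0,0,0,0.005,0,0,0])

```text
time: 31.3
tool_pos: [0.4892, 0.0275, 0.0404]
tcp_rot: [3.138, 0.154, 0.001]
wrist_force: [0.4, 0.5, 0.0]
width: 0.329
grip_force: 61.5
```

```bash
python3 -c "
from h import *
plan(F(-3.5,70,.039))"
```

```text
t 31.3 pos [0.4892 0.0275 0.0404] F [0.4 0.5 0. ] w 0.329 g 61.5
yaw 0.098 q6 1.48
-> [0.49, 0.027, 0.039, 0.098] tool [0.001, 0.0, 0.001] turn -0.0 rows 1
```

step_arm(series=[0.001,0,0.001,0,0.002,0,0.001,0,0.003,0,0.001,0,0.003,0,0.001,0])

```text
time: 31.8
tool_pos: [0.4899, 0.0276, 0.0387]
tcp_rot: [3.138, 0.154, -0.006]
wrist_force: [-5.2, -1.0, 3.6]
width: 0.331
grip_force: 61.9
```

step_arm(series=[0.001,0,0.001,0,0.002,0,0.001,0,0.002,0,0.001,0])

```text
time: 32.17
tool_pos: [0.49, 0.0276, 0.0383]
tcp_rot: [3.137, 0.154, -0.013]
wrist_force: [-12.3, -1.2, 14.3]
width: 0.326
grip_force: 63.1
```

step_arm(series=[0,0,0,0,0,0,0,0,0,0,0,0,0,0,-0.03,0,0,0,-0.08,0,0,0,-0.13,0,0,0,-0.18,0,0,0,-0.2,0], gripper=0.6)

```text
time: 33.17
tool_pos: [0.496, 0.028, 0.2426]
tcp_rot: [3.138, 0.154, 0.011]
wrist_force: [0.1, -0.2, -0.6]
width: 0.6
grip_force: 0.0
```

```bash
python3 -c "
from h import *
plan(F(40,-200,.24),F(220,-200,.24),F(220,-141,.24),F(220,-141,.13),F(90,-141,.15))"
```

```text
t 33.175 pos [0.496  0.028  0.2426] F [ 0.1 -0.2 -0.6] w 0.6 g 0.0
yaw 0.098 q6 1.48
-> [0.56, -0.237, 0.24, 0.098] tool [0.037, 0.27, 0.003] turn -0.0 rows 5
-> [0.739, -0.22, 0.24, 0.098] tool [0.18, 0.0, -0.0] turn 0.0 rows 3
-> [0.733, -0.161, 0.24, 0.098] tool [0.0, -0.059, -0.0] turn 0.0 rows 1
-> [0.733, -0.161, 0.13, 0.098] tool [0.0, 0.0, 0.11] turn 0.0 rows 2
-> [0.604, -0.174, 0.15, 0.098] tool [-0.13, 0.0, -0.02] turn 0.0 rows 3
```

step_arm(series=[0,0.055,0,0,0,0.11,0,0,0.01,0.165,0,0,0.02,0.22,0,0,0.037,0.27,0,0,0.037,0.27,0,0], gripper=0)

```text
time: 33.92
tool_pos: [0.558, -0.2406, 0.2377]
tcp_rot: [3.137, 0.148, 0.0]
wrist_force: [0.4, 0.8, -0.3]
width: 0.0
grip_force: 0.0
```

```bash
python3 -c "
from h import *
p=cam('top');q=cam('side')
cv2.imwrite('pics/k8.png',np.hstack([cv2.resize(p['image'][190:300,325:435,::-1],(400,400),interpolation=cv2.INTER_CUBIC),cv2.resize(q['image'][180:280,310:410,::-1],(400,400),interpolation=cv2.INTER_CUBIC)]))
plan(F(220,-200,.24),F(220,-141,.24),F(220,-141,.13),F(90,-141,.15))"
```

```text
t 34.025 pos [ 0.5569 -0.2374  0.2377] F [-0.1 -0.1 -0.2] w -0.0 g 0.0
yaw 0.097 q6 1.03
-> [0.739, -0.22, 0.24, 0.098] tool [0.183, -0.0, -0.002] turn -0.001 rows 3
-> [0.733, -0.161, 0.24, 0.098] tool [0.0, -0.059, -0.0] turn 0.0 rows 1
-> [0.733, -0.161, 0.13, 0.098] tool [0.0, 0.0, 0.11] turn 0.0 rows 2
-> [0.604, -0.174, 0.15, 0.098] tool [-0.13, 0.0, -0.02] turn 0.0 rows 3
```

View pics/k8.png

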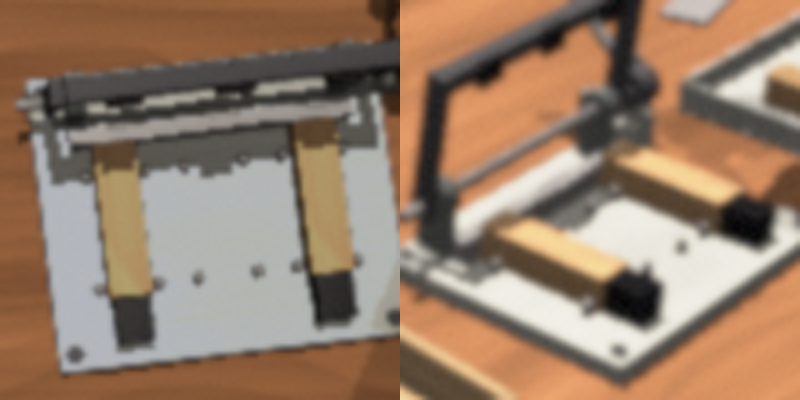

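Both blanks lie flat between their pins with butts at the fence and ferrules forward. I'll go behind the knob and bring the bar forward.

step_arm(series=[0.06,0,0,0,0.12,0,0,0,0.185,0,0,0,0.185,-0.059,0,0,0.185,-0.059,0.05,0,0.185,-0.059,0.1,0,0.185,-0.059,0.108,0,0.185,-0.059,0.108,0])

```text
time: 35.02
tool_pos: [0.7352, -0.1595, 0.1308]
tcp_rot: [-3.138, -0.155, 0.001]
wrist_force: [-0.1, -0.0, -0.1]
width: 0.001
grip_force: 0.0
```

```bash
python3 -c "
from h import *
plan(F(222,-141,.132),F(90,-141,.145))
p=cam('top');q=cam('side')
for P in(p,q):print([np.round(d['point']) for d in viewer.spot_point(P,'bar_knob')[:1]],proj(P,monitor.read_state()['tool_pos']))"
```

```text
t 35.025 pos [ 0.7352 -0.1595  0.1308] F [-0.1 -0.  -0.1] w 0.001 g 0.0
yaw 0.099 q6 1.23
-> [0.735, -0.161, 0.132, 0.098] tool [-0.0, 0.001, -0.001] turn 0.001 rows 1
-> [0.604, -0.174, 0.145, 0.098] tool [-0.132, -0.0, -0.013] turn 0.0 rows 3
[array([440., 167.])] [438.42693389 147.1907607 ]
[array([353., 174.])] [338.04311384 167.79628543]
```

step_arm(series=[-0.015,0.001,0,0,-0.03,0.001,0,0,-0.045,0.001,-0.004,0,-0.06,0.001,-0.008,0,-0.075,0.001,-0.013,0,-0.09,0.001,-0.013,0,-0.105,0.001,-0.013,0,-0.115,0.001,-0.013,0])

```text
time: 36.22
tool_pos: [0.6223, -0.1731, 0.1475]
tcp_rot: [3.135, 0.154, 0.011]
wrist_force: [-0.9, -0.2, -0.2]
width: -0.003
grip_force: 0.0
```

step_arm(series=[-0.008,0,0,0,-0.016,0,0,0,-0.016,0,0,0])

```text
time: 36.6
tool_pos: [0.6033, -0.1742, 0.1417]
tcp_rot: [-3.137, -0.152, 0.005]
wrist_force: [0.7, -0.5, -0.1]
width: -0.001
grip_force: 0.0
```

```bash
python3 -c "
from h import *
p=cam('top');q=cam('side')
a=viewer.spot_point(p,'bar_knob')[0];b=viewer.spot_point(q,'bar_knob')[0]
o1,v1=ray(p,a['point']);o2,v2=ray(q,b['point']);t=np.linalg.lstsq(np.c_[v1,-v2],o2-o1,rcond=None)[0];print(a,b,o1+v1*t[0],o2+v2*t[1],F(33,-141,.153));st()"
```

```text
{'point': [452.8, 225.4], 'score': 0.85} {'point': [393.2, 181.8], 'score': 0.62} [ 0.5466043  -0.18271724  0.14509916] [ 0.53719255 -0.19021907  0.14573889] (np.float64(0.5469375533916688), np.float64(-0.1790946337886324), 0.153, 0.098)
t 36.8 pos [ 0.6051 -0.1742  0.1428] F [-0.2 -0.4 -0. ] w -0.004 g 0.0
```

The knob is at its down position. Retreat up and to the right, then inspect.

step_arm(series=[0,0,-0.04,0,0,0,-0.09,0,0,0.05,-0.12,0,0,0.11,-0.12,0,0,0.17,-0.12,0,0,0.2,-0.12,0,0,0.2,-0.12,0])

```text
time: 37.67
tool_pos: [0.6244, -0.3758, 0.2623]
tcp_rot: [-3.138, -0.149, 0.001]
wrist_force: [1.0, 0.5, -0.5]
width: 0.002
grip_force: 0.0
```

```bash
python3 -c "
from h import *
st();p=cam('top');q=cam('side')
cv2.imwrite('pics/k9.png',np.hstack([cv2.resize(p['image'][185:305,325:465,::-1],(420,360),interpolation=cv2.INTER_CUBIC),cv2.resize(q['image'][165:285,305:425,::-1],(360,360),interpolation=cv2.INTER_CUBIC)]))"
```

```text
t 37.675 pos [ 0.6244 -0.3758  0.2623] F [ 1.   0.5 -0.5] w 0.002 g 0.0
```

View pics/k9.png

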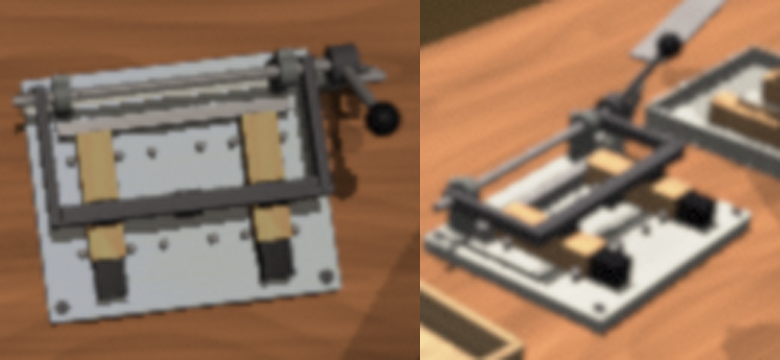

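The bar lies flat across both blanks, and the butts sit at the same pixels as the bored handles did at the start. The robot is clear, so I hand in.

```bash
python3 -c "
from workcell import job
print(job.finish_job())"
```

```text
the job is handed in; nothing more can be done
None
```

I handed in the job: both bored handles lie flat in the tray, and the two new blanks are in the right and left nests, butts against the fence, ferrules forward, with the hold-down bar flat on them. I didn't touch the offcuts, tin, jar or file. No verdict came back.

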